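Lock a coat hook into a laundry-closet storage rail

ROBOT

A 6-joint arm with a two-finger parallel gripper is mounted at the origin on the work surface. World frame = base frame: x ahead of the robot, y to its left, z up, the work surface at z = 0. Lengths are in mm, angles in rad, forces in N, time in s.
With the tool pointing down it reaches from about 200 to 875 mm from the base axis. Payload 3.4 kg.
Tool frame: the origin (TCP) lies at the very end of the fingers, on their centre line; the grasp point (between the pads) lies 19 mm behind it; z points along the fingers, y is the direction in which the jaws open and shut (so a half turn about z gives the same grasp; the last joint's range is limited). The gripper opens to 94 mm and grips with 3 to 60 N. Pads are 16 mm wide; open, the fingers measure 119 mm over their backs; the gripper's body (75 mm by 177 mm) begins 78 mm behind the grasp point.
Start: joints at [1.136, 0.276, 1.505, -0, 1.361, -0.121], TCP at [177.506, 546.952, 205.493] pointing down, gripper open.
Joint ranges: [-2.89, 2.89], [-0.75, 2.08], [0.22, 2.7], [-1.18, 4.32], [0.11, 2.71], [-2.7, 2.7]. Speed limits (rad/s): [2.57, 2.57, 3.14, 3.14, 3.14, 3.14].

INTERFACE

Orientations are given as a unit quaternion [x, y, z, w].
In Python, from cell import env gives the robot as it stands.
- The arm moves only by the shell command python3 -m jog 'ROWS'. ROWS is JSON, a list of rows, each a list of 5 numbers: the shift along the tool's x, y, z in cm, then the turn about the tool's z in degrees, then the opening in per cent of the stroke, from 0 (shut) to 100 (fully open). A call has exactly 5 rows; each row is the pose to reach, as a shift and turn from the pose commanded when the call began, along the tool's axes at that moment; what a row does not reach only later rows make up. A row lasts 1/8 s, in which the tool goes at most 62.5 mm and 10.7 degrees, less where a joint would pass 70% of its speed; a pose out of reach is approached as far as the arm can. A call with a gripper value outside its range is refused whole. The fingers move at their own pace and stop on an object; the grip force is fixed at half the most. Time passes only in rows, so rows that repeat a pose let the fingers close, or fill a call up. It gives the time, the measured TCP pose, the force and the opening at its end, in the units of the state.
- env.state(): the state, without advancing time (a new reading comes with each control period).
- env.capture(name): name is "scene" or "side" or "wrist"; returns a dict with "frame" (400x640x3 uint8, red, green, blue), "fx", "fy", "cx", "cy" (pixels), "extrinsics" (4x4, takes a point from camera to world coordinates). Camera axes: x right, y down, z forward; pixel columns grow to the right and rows downward; lengths in mm; the calibration is good to about 2 mm. A picture is of the moment at which its call begins. There is no depth.
- env.close_job(): hands the job in, once; it reports no verdict.
The state is a dict: "time": time; "qpos": joint angles; "joint_vel": joint speeds; "tau": joint torques, N m; "tool_pos": TCP position; "tool_rot": TCP orientation; "wrist_force": force on the tool from outside, world axes, zero at the start; "ft_torque": the same for the moment, N m; "grip_width": opening from 0.0 (shut) to 1.0 (fully open).
Only numpy, scipy, OpenCV 4.12 (cv2) and the standard library are available. Lean on these libraries where they do the work, as an engineer would, in place of code of your own. Each camera call takes 0.05 s, during which the arm holds its last target.

TASK

Take the steel hook out of its grey stand, find the keyhole opening in the top of the aluminium rail with its T-foot, feeling gently for it along the rail, and drop the foot in lengthwise. Then press it down against the spring, twist it a quarter turn so that the foot lies crosswise under the strip, and let go so that the hook stays upright, locked in the rail. Be gentle: never push on the rail with more than 35 N, with hook or hand, and leave the blue bottle, carton and jar where they are.

Things in the scene. Friction and masses are not known exactly. Their poses are not given: they have to be found in the camera images.
- hook: Loose steel hook, 0.06 to 0.12 kg, upright with its foot in the stand's hole. Origin: centre of the foot's underside; z up; x along the foot. From below: T-foot 22 (x) by 10 (y) by 6 mm high; round neck 9 mm thick, z 6 to 13; flange 32 mm across, z 13 to 18; grip tab above. A half turn makes no difference, and it may be twisted either way.
- hook_grip (a point): Middle of the hook's flat grip tab, 38 mm above the foot's underside, axes as the hook's. The tab is 30 (x) by 12 (y) by 40 mm high, z 18 to 58 mm over the foot's underside, to be pinched across its 12 mm. An 8 mm thick prong leaves its +x end, reaches x = 42 mm and rises to 54 mm over the foot's underside.
- stand: Fixed grey block, 90 (x) by 70 (y) by 30 mm high, origin at the centre of its underside. An oblong hole, 25.5 by 13.5 mm and 20 mm deep, in the middle of its top holds the hook's foot, the hook's flange resting on the top, hook x along block x. Lift the hook at least 15 mm to clear it.
- rail: Aluminium rail screwed to the worktop: 240 (x, its length) by 40 (y) by 22 mm high, low mounting ears beside its ends; origin at the centre of its underside. A U-channel (walls 6 mm, inner width 28 mm) holds a flush, immovable keyhole strip, 180 mm long, 4 mm thick, z 18 to 22 mm, with one oblong opening, 25 (x) by 12 (y) mm, on the centre line, its top edges chamfered.
- rail_top (a point): Centre of the rail's top face, 22 mm above the worktop. NOT the opening: how far along the strip was fitted differs and is not measured; the opening's centre lies anywhere from -25 to +25 mm of here along the rail. It shows as a dark oblong from above and is felt when the foot, slid along the strip under light pressure (2 to 5 N), loses its support.
- spring (a point): Point 15 mm above the rail's underside at its middle: height of the free top of a sprung black strip inside, a soft floor for the foot: about 4 N at first, 0.5 N more per mm. The flange lands on the rail top, a hard stop, with the foot's underside at 9 mm. The foot can turn below 12 mm. Let go crosswise it is clamped up at 12 mm, locked; let go lengthwise it rises to 15 mm.
- spray: Bystander: blue bottle, 64 mm across, 170 mm high; origin at the centre of its base.
- carton: Bystander: cardboard box, 70 by 110 by 60 mm high; origin at the centre of its base.
- jar: Bystander: white jar, 70 mm across, 85 mm high; origin at the centre of its base.

How it is judged:
By the outcome, as a careful person would: the job done as asked, in the order asked, and still so for the second after the job is handed in, with the robot touching nothing.
It also fails if it takes over 67 s, if anything falls off the work surface, if the arm or the gripper's body presses on something with over 40 N, if the wrist force passes 120 N, or if a joint passes its speed limit or range.

## Working session

There is one attempt and no reset: what is moved stays moved. The work goes in short steps, Python scripts to look and compute and a shell command to move; the robot and the scene stay as the last step left them, time stands still between calls to the robot, and variables do not carry over. Pictures are saved under pics/ and viewed, and the job is handed in when it is done.

```bash
ls; mkdir -p pics
cat > h.py <<'E'
import numpy as np, cv2
from cell import env
def snap(cam,name):
    c=env.capture(cam); cv2.imwrite(f'pics/{name}.png',c['frame'][:,:,::-1]); 
    np.savez(f'pics/{name}.npz',**c); return c
def ray(c,u,v,z):
    E=np.array(c['extrinsics']); d=E[:3,:3]@np.array([(u-c['cx'])/c['fx'],(v-c['cy'])/c['fy'],1]); o=E[:3,3]
    return o+d*(z-o[2])/d[2]
def proj(c,p):
    E=np.linalg.inv(np.array(c['extrinsics'])); q=E[:3,:3]@np.array(p)+E[:3,3]
    return c['fx']*q[0]/q[2]+c['cx'], c['fy']*q[1]/q[2]+c['cy']
E
python3 - <<'E'
from h import *
for n in ['scene','side','wrist']:
    c=snap(n,n+'0'); print(n,c['fx'],np.round(c['extrinsics'],3).tolist())
s=env.state(); print(s)
E
```

```text
pics
scene 401.8938381316267 [[0.797, 0.48, -0.367, 906.855], [0.604, -0.636, 0.479, -411.564], [-0.004, -0.604, -0.797, 742.454], [0.0, 0.0, 0.0, 1.0]]
side 520.0835440730843 [[-0.992, -0.087, 0.096, 482.372], [-0.129, 0.729, -0.672, 797.574], [-0.011, -0.679, -0.734, 983.443], [0.0, 0.0, 0.0, 1.0]]
wrist 309.10216639711706 [[0.31, 0.924, 0.225, 113.054], [0.951, -0.301, -0.073, 567.894], [-0.0, 0.237, -0.972, 384.845], [0.0, 0.0, 0.0, 1.0]]
{'time': 0.15, 'qpos': array([ 1.13600983e+00,  2.76442668e-01,  1.50579330e+00, -1.14978635e-05,
        1.36070637e+00, -1.20990799e-01]), 'joint_vel': array([-0.001108  , -0.00041972, -0.00291116,  0.00039814, -0.00067948,
       -0.00024525]), 'tau': array([ 8.33062841e-04, -4.04926443e+01, -2.37431628e+01,  7.02242972e-02,
        3.15223366e-02, -9.15383430e-05]), 'tool_pos': array([177.31728579, 546.54825734, 204.82701901]), 'tool_rot': array([ 1.56253695e-01,  9.87716724e-01, -6.50496235e-04, -1.79720930e-04]), 'wrist_force': array([-0.37583478, -0.55115205,  0.58070011]), 'ft_torque': array([-0.00343573, -0.0188882 , -0.01896902]), 'grip_width': 0.9992854103227742}
```

View pics/scene0.png

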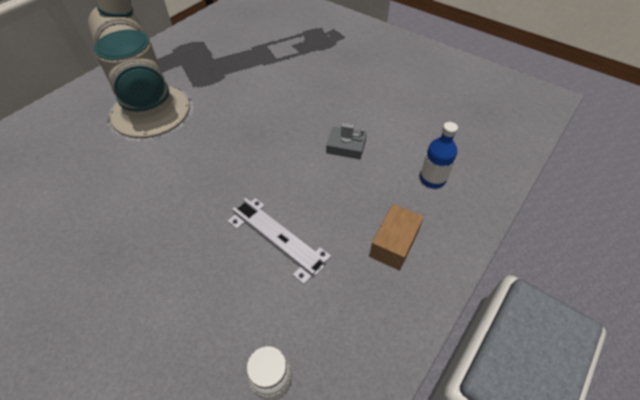

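View pics/side0.png

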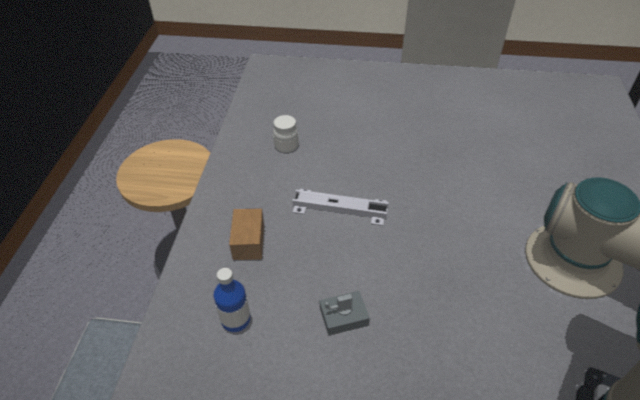

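View pics/wrist0.png

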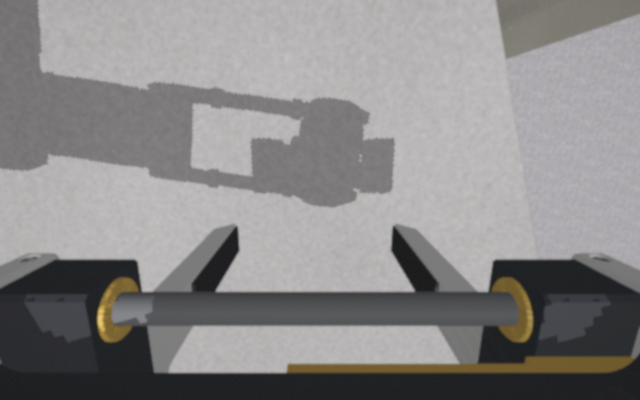

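The scene view shows the stand with the hook at about (347,140) and the rail from (240,205) to (322,268), with its opening at about (283,238). In the side view the stand is at (345,312) and the opening at (333,201). I'll enlarge both.

Run:
```python
import cv2,numpy as np
a=cv2.imread('pics/scene0.png');b=cv2.imread('pics/side0.png')
f=lambda im,x,y,w,h,s:cv2.resize(im[y:y+h,x:x+w],None,fx=s,fy=s,interpolation=cv2.INTER_CUBIC)
cv2.imwrite('pics/z1.png',np.vstack([f(a,317,115,60,50,6.667)[:,:400],f(b,315,282,60,50,6.667)[:,:400]])[:600]) 
cv2.imwrite('pics/z2.png',np.vstack([f(a,220,190,120,100,4)[:,:480],f(b,280,180,120,50,4)]))
```

```text
(no output)
```

View pics/z1.png

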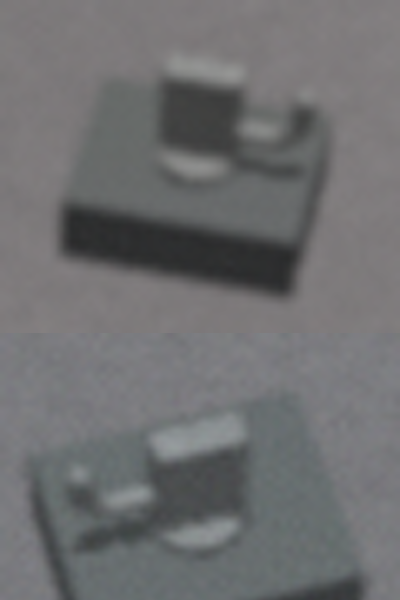

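View pics/z2.png

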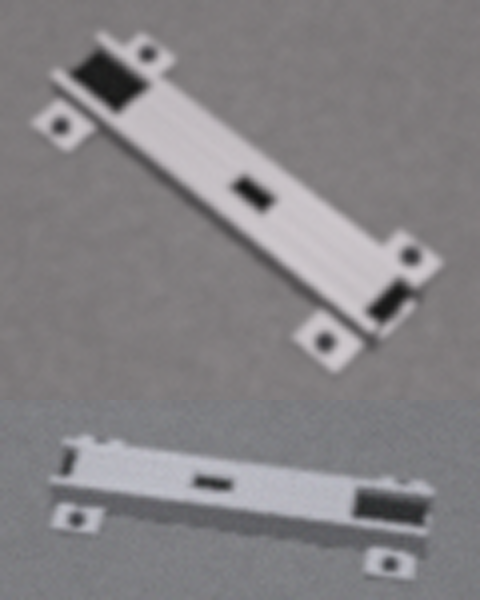

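Run:
```python
from h import *
A=np.load('pics/scene0.npz');B=np.load('pics/side0.npz')
def S(c,pts,s,ox,oy,z,dy=0): return np.array([ray(c,x/s+ox-.5+.5/s,(y-dy)/s+oy-.5+.5/s,z) for x,y in pts])
r=np.round
k=6.667
print('tabtop A',r(S(A,[(165,66),(241,72),(241,88),(163,80),(203,76)],k,317,115,75),1).tolist())
print('tabtop B',r(S(B,[(150,432),(240,415),(244,442),(155,462),(197,438)],k,315,282,75,333.5),1).tolist())
print('stand A',r(S(A,[(110,80),(328,118),(298,243),(65,208)],k,317,115,30),1).tolist())
print('stand B',r(S(B,[(35,465),(285,395),(362,575)],k,315,282,30,333.5),1).tolist())
print('rail A',r(S(A,[(53,74),(100,35),(418,295),(375,338)],4,220,190,22),1).tolist())
print('rail B',r(S(B,[(430,490),(427,531),(52,482),(64,443)],4,280,180,22,400),1).tolist())
print('hole A',r(S(A,[(253,194)],4,220,190,22),1), 'B',r(S(B,[(213,483)],4,280,180,22,400),1))
```

```text
tabtop A [[502.6, 206.4, 75.0], [526.6, 220.4, 75.0], [531.3, 213.4, 75.0], [506.3, 199.8, 75.0], [516.7, 210.3, 75.0]]
tabtop B [[529.5, 214.8, 75.0], [502.6, 205.3, 75.0], [500.6, 214.8, 75.0], [526.8, 225.2, 75.0], [515.0, 215.2, 75.0]]
stand A [[462.9, 228.7, 30.0], [542.0, 261.7, 30.0], [569.4, 199.6, 30.0], [490.3, 162.6, 30.0]]
stand B [[567.0, 202.7, 30.0], [489.8, 166.6, 30.0], [460.9, 229.7, 30.0]]
rail A [[435.2, -111.0, 22.0], [437.2, -75.4, 22.0], [679.0, -99.1, 22.0], [676.3, -130.9, 22.0]]
rail B [[436.0, -111.5, 22.0], [436.5, -76.5, 22.0], [674.1, -90.1, 22.0], [672.0, -125.2, 22.0]]
hole A [[ 574.3 -103.7   22. ]] B [[ 572.6 -101.3   22. ]]
```

```bash
cat >> h.py <<'E'
from scipy.spatial.transform import Rotation as R
def yaw(s=None):
    s=s or env.state(); m=R.from_quat(s['tool_rot']).as_matrix(); return np.degrees(np.arctan2(m[1,1],m[0,1]))
def delta(target,yaw_y):
    s=env.state(); m=R.from_quat(s['tool_rot']).as_matrix()
    d=m.T@(np.array(target)-s['tool_pos'])/10; t=-((yaw_y-yaw(s)+180)%360-180)
    print('t',round(s['time'],2),'pos',np.round(s['tool_pos'],1),'yaw',round(yaw(s),2),'q',np.round(s['qpos'],2),'F',np.round(s['wrist_force'],1),'grip',round(s['grip_width'],3))
    print('delta cm',np.round(d,2),'turn',round(t,2))
E
python3 - <<'E'
from h import *
A=np.load('pics/scene0.npz')
for n,p in dict(spray=(434,180),carton=(397,250),jar=(270,380)).items(): print(n,np.round(ray(A,*p,0)))
delta((515.5,213.5,175),114.3)
E
```

```text
spray [748. 250.  -0.]
carton [776.  29.   0.]
jar [ 733. -327.    0.]
t 0.15 pos [177.3 546.5 204.8] yaw 72.02 q [ 1.14  0.28  1.51 -0.    1.36 -0.12] F [-0.4 -0.6  0.6] grip 0.999
delta cm [-42.45 -21.24   3.  ] turn -42.28
```

```bash
python3 -m jog '[[-3,-1.5,0.2,-3,100],[-8,-4,0.5,-8,100],[-13,-6.5,0.9,-13,100],[-18,-9,1.3,-18,100],[-23,-11.5,1.6,-23,100]]'; python3 -c "
from h import *
delta((515.5,213.5,175),114.3)"
```

```text
time: 0.78
tool_pos: [361.7, 365.1, 189.2]
tool_rot: [-0.045, 0.999, -0.0, -0.0]
wrist_force: [1.4, 0.9, 0.0]
grip_width: 0.999
t 0.78 pos [361.7 365.1 189.2] yaw 95.2 q [ 0.65  0.19  1.66  0.    1.29 -1.01] F [1.4 0.9 0. ] grip 0.999
delta cm [-13.94 -16.5    1.41] turn -19.1
```

```bash
python3 -m jog '[[-3.5,-4,0.4,-5,100],[-7.5,-8.5,0.8,-11,100],[-11,-13,1.2,-16,100],[-13.5,-16,1.4,-19.1,100],[-13.9,-16.5,1.4,-19.1,100]]'; python3 -c "
from h import *
snap('wrist','w1');delta((515.5,213.5,175),114.3)"
```

```text
time: 1.4
tool_pos: [515.0, 212.5, 174.8]
tool_rot: [-0.207, 0.978, -0.0, -0.0]
wrist_force: [0.0, 0.1, 0.4]
grip_width: 1.001
t 1.45 pos [514.5 213.1 175. ] yaw 113.95 q [ 0.27  0.27  1.59 -0.    1.28 -1.72] F [ 0.8 -0.8 -0.7] grip 1.001
delta cm [-0.11 -0.   -0.  ] turn -0.35
```

View pics/w1.png

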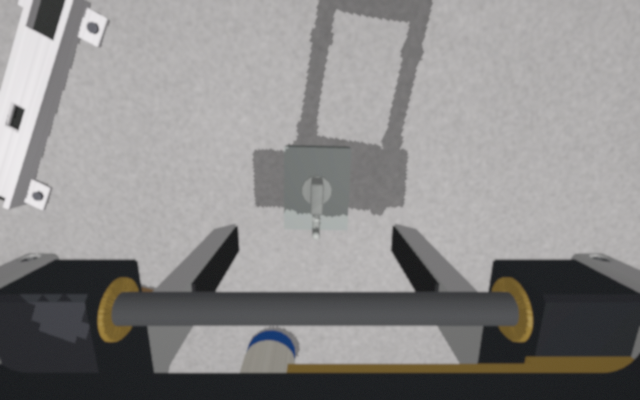

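Run:
```python
import cv2
a=cv2.imread('pics/w1.png')
cv2.imwrite('pics/z3.png',cv2.resize(a[135:245,250:390],None,fx=5,fy=5,interpolation=cv2.INTER_CUBIC))
```

```text
(no output)
```

View pics/z3.png

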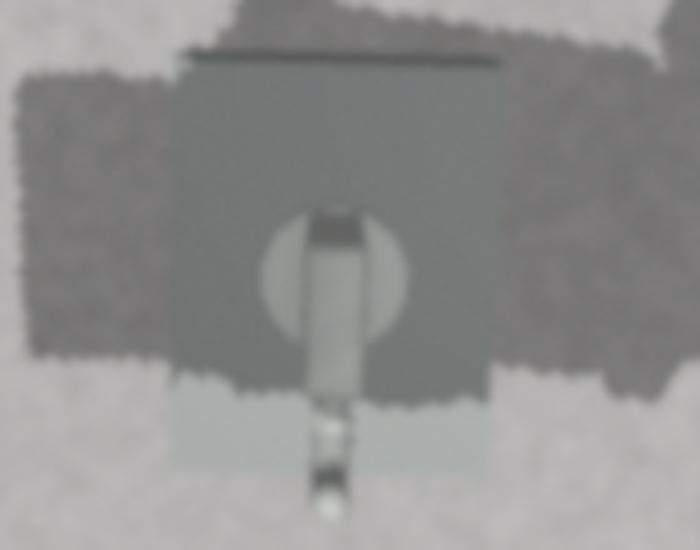

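Run:
```python
from h import *
C=np.load('pics/w1.npz')
P=lambda x,y,z: ray(C,x/5+250-.4,y/5+135-.4,z)
a=P(337,247,75);b=P(334.5,397,75);print(a,b,(a+b)/2,np.degrees(np.arctan2(*(b-a)[1::-1])))
print('flange',P(334,280,35)); 
q=[P(*p,30) for p in [(190,52),(500,62),(488,470),(172,470)]];print(np.round(q,1),np.mean(q,0))
d=q[3]-q[0];print(np.degrees(np.arctan2(d[1],d[0])));d=q[2]-q[1];print(np.degrees(np.arctan2(d[1],d[0])))
print('hole',ray(C,16,117,22))
delta(((a+b)[0]/2,(a+b)[1]/2,40),114)
```

```text
[501.9228207  208.93169123  75.        ] [528.43693508 220.19041575  75.        ] [515.17987789 214.56105349  75.        ] 23.00759964296576
flange [515.61874463 214.71011185  35.        ]
[[484.4 168.2  30. ]
 [460.3 228.   30. ]
 [542.2 263.9  30. ]
 [570.5 199.8  30. ]] [514.33241866 214.96355193  30.        ]
20.15805753718345
23.677532442411323
hole [ 572.76461124 -101.48288462   22.        ]
t 1.45 pos [514.5 213.1 175. ] yaw 113.95 q [ 0.27  0.27  1.59 -0.    1.28 -1.72] F [ 0.8 -0.8 -0.7] grip 1.001
delta cm [-0.13  0.11 13.5 ] turn -0.05
```

```bash
python3 -m jog '[[-0.1,0.1,3,0.5,100],[-0.1,0.1,7,0.5,100],[-0.1,0.1,10.5,0.5,80],[-0.1,0.1,13,0.5,60],[-0.1,0.1,13.5,0.5,40]]'; python3 -c "
from h import *
delta((515.2,214.6,40),113.4);snap('wrist','w2')"
```

```text
time: 2.08
tool_pos: [511.7, 216.6, 39.1]
tool_rot: [-0.205, 0.979, 0.0, -0.002]
wrist_force: [1.1, -0.2, 0.1]
grip_width: 0.716
t 2.08 pos [511.7 216.6  39.1] yaw 113.68 q [ 0.27  0.39  1.78  0.    0.97 -1.71] F [ 1.1 -0.2  0.1] grip 0.716
delta cm [-0.24 -0.32 -0.1 ] turn 0.28
```

View pics/w2.png

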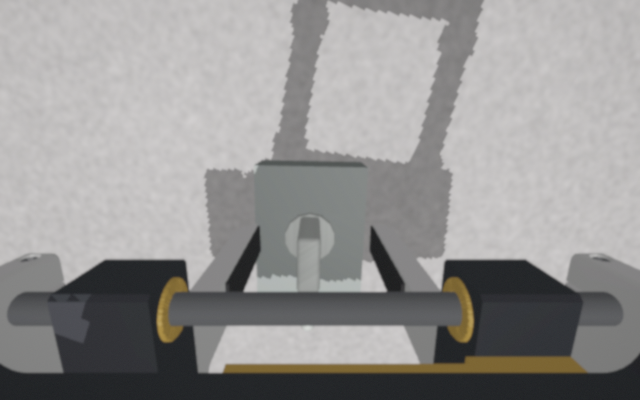

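The tab is at column 309 and the midpoint between the fingers is at about 315. I'll let the arm settle before correcting.

```bash
python3 -m jog '[[0,0,0,0,35],[0,0,0,0,35],[0,0,0,0,35],[0,0,0,0,35],[0,0,0,0,35]]'; python3 -c "
from h import *
delta((515.2,214.6,40),113.4)"
```

```text
time: 2.75
tool_pos: [514.2, 215.7, 40.6]
tool_rot: [-0.205, 0.979, 0.0, 0.0]
wrist_force: [0.4, -0.5, 0.1]
grip_width: 0.351
t 2.75 pos [514.2 215.7  40.6] yaw 113.61 q [ 0.27  0.39  1.78  0.    0.97 -1.71] F [ 0.4 -0.5  0.1] grip 0.351
delta cm [-0.04 -0.14  0.06] turn 0.21
```

```bash
python3 -m jog '[[0,-0.15,0.05,0.2,30],[0,-0.15,0.05,0.2,20],[0,-0.15,0.05,0.2,10],[0,-0.15,0.05,0.2,0],[0,-0.15,0.05,0.2,0]]'; python3 -c "
from h import *
delta((515.2,214.6,40),113.4);snap('wrist','w3')"
```

```text
time: 3.38
tool_pos: [514.7, 214.3, 39.9]
tool_rot: [-0.203, 0.979, 0.0, -0.0]
wrist_force: [0.2, -0.1, -0.4]
grip_width: 0.122
t 3.38 pos [514.7 214.3  39.9] yaw 113.42 q [ 0.27  0.39  1.78  0.    0.97 -1.71] F [ 0.2 -0.1 -0.4] grip 0.122
delta cm [-0.05  0.01 -0.01] turn 0.02
```

View pics/w3.png

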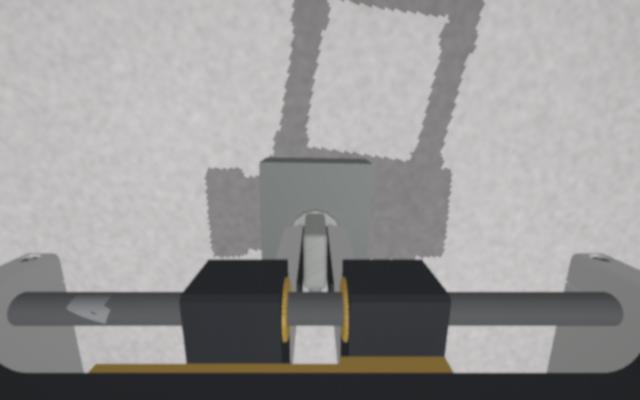

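```bash
python3 -m jog '[[0,0,0,0,0],[0,0,-0.5,0,0],[0,0,-1.5,0,0],[0,0,-3,0,0],[0,0,-5,0,0]]';  python3 -m jog '[[0,0,-2,0,0],[0,0,-4,0,0],[0,0,-5.5,0,0],[0,0,-6,0,0],[0,0,-6,0,0]]'; python3 -c "
from h import *
delta((545,-100,150),86);snap('wrist','w4')"
```

```text
time: 4.05
tool_pos: [514.8, 214.4, 91.2]
tool_rot: [-0.203, 0.979, 0.0, 0.0]
wrist_force: [1.0, -0.3, -1.1]
grip_width: 0.126
time: 4.68
tool_pos: [514.8, 214.3, 150.1]
tool_rot: [-0.203, 0.979, 0.0, 0.0]
wrist_force: [0.1, -0.3, -0.6]
grip_width: 0.127
t 4.67 pos [514.8 214.3 150.1] yaw 113.42 q [ 0.27  0.29  1.63  0.    1.22 -1.71] F [ 0.1 -0.3 -0.6] grip 0.127
delta cm [ 9.720e+00 -3.004e+01  1.000e-02] turn 27.42
```

View pics/w4.png

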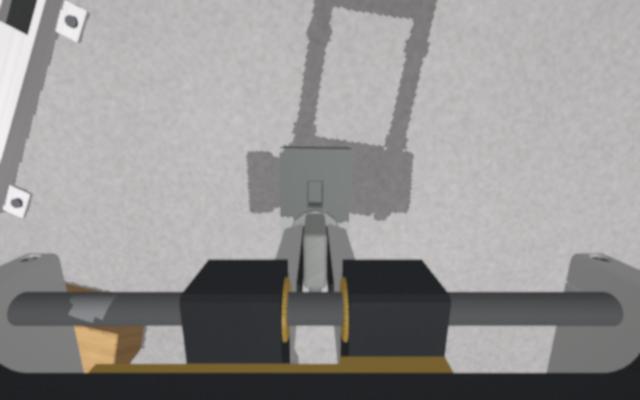

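```bash
python3 -m jog '[[0.3,-2,0,2,0],[0.8,-5.5,0,5,0],[1.4,-9.5,0,8,0],[2,-13.5,0,11,0],[2.5,-17.5,0,14,0]]'; python3 -c "
from h import *
delta((600,-100,150),86)"
```

```text
time: 5.35
tool_pos: [561.2, 41.1, 149.2]
tool_rot: [-0.08, 0.997, -0.0, -0.001]
wrist_force: [1.1, 1.2, -1.0]
grip_width: 0.125
t 5.35 pos [561.2  41.1 149.2] yaw 99.23 q [-0.05  0.3   1.62 -0.    1.23 -1.78] F [ 1.1  1.2 -1. ] grip 0.125
delta cm [ -1.56 -14.55  -0.07] turn 13.23
```

```bash
python3 -m jog '[[-0.4,-4,0,4,0],[-0.9,-8,0,8,0],[-1.3,-12,0,12,0],[-1.5,-14.2,0,13.2,0],[-1.5,-14.5,0,13.2,0]]'; python3 -m jog '[[0,0,0,0,0],[0,0,0,0,0],[0,0,0,0,0],[0,0,0,0,0],[0,0,0,0,0]]'
python3 - <<'E'
from h import *
delta((600,-100,150),86);snap('wrist','w5')
a=cv2.imread('pics/w5.png')
cv2.imwrite('pics/z5.png',cv2.resize(a[0:290,245:395],None,fx=2,fy=2,interpolation=cv2.INTER_CUBIC))
E
```

```text
time: 5.98
tool_pos: [599.7, -98.3, 149.3]
tool_rot: [0.034, 0.999, 0.0, -0.001]
wrist_force: [-0.0, 0.6, -1.4]
grip_width: 0.124
time: 6.6
tool_pos: [599.9, -96.4, 150.0]
tool_rot: [0.033, 0.999, 0.0, 0.0]
wrist_force: [-0.3, 0.1, -0.9]
grip_width: 0.127
t 6.6 pos [599.9 -96.4 150. ] yaw 86.25 q [-0.27  0.36  1.52  0.    1.26 -1.78] F [-0.3  0.1 -0.9] grip 0.127
delta cm [-0.03 -0.35  0.  ] turn 0.25
```

View pics/w5.png

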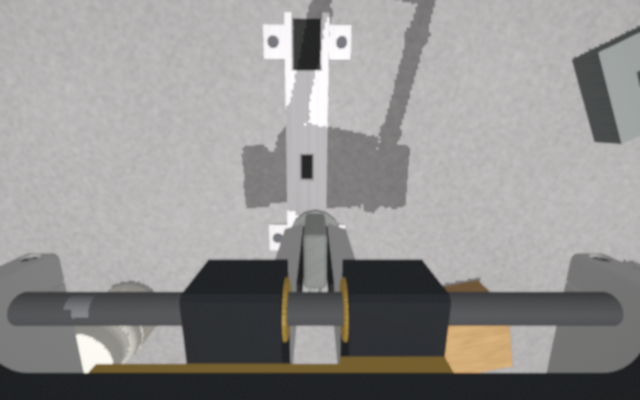

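View pics/z5.png

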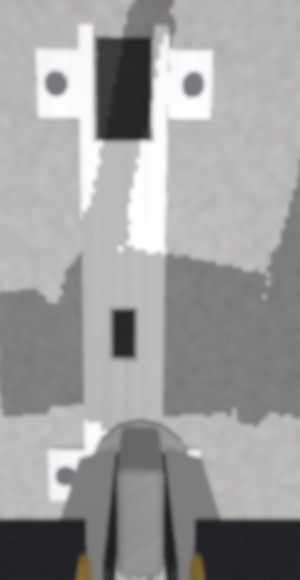

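Run:
```python
from h import *
C=np.load('pics/w5.npz')
P=lambda x,y,z=22: ray(C,x/2+245-.25,y/2-.25,z)
f=lambda a,b:np.degrees(np.arctan2(*(b-a)[1::-1]))
for x0,x1 in((79.5,84),(168,163.5),(123.7,123.7)):
    a=P(x0,25);b=P(x1,415);print(np.round(a,1),np.round(b,1),f(a,b))
print('ears', f(P(56,83,4),P(65,476,4)))
for p in((111,309),(136,309),(136,358),(111,358),(123.5,333.5)):print(np.round(P(*p),1))
```

```text
[ 434.3 -112.    22. ] [ 614.5 -125.9   22. ] -4.405694950534529
[436.9 -72.6  22. ] [617.2 -84.9  22. ] -3.930696149324122
[435.6 -92.3  22. ] [ 615.8 -105.5   22. ] -4.169331296049225
ears -4.226751214849197
[ 561.1 -107.8   22. ]
[561.9 -95.4  22. ]
[586.5 -97.1  22. ]
[ 585.7 -109.7   22. ]
[ 573.7 -102.5   22. ]
```

```bash
python3 -c "
from h import *
delta((563.2,-101.8,53),85.8)"
```

```text
t 6.65 pos [599.9 -96.6 150. ] yaw 86.24 q [-0.27  0.36  1.52  0.    1.26 -1.78] F [-0.2 -0.2 -0.4] grip 0.122
delta cm [ 3.63 -0.77  9.7 ] turn 0.44
```

```bash
python3 -m jog '[[1.5,-0.3,2,0.4,0],[3,-0.6,4,0.4,0],[3.6,-0.8,6.5,0.4,0],[3.6,-0.8,8.5,0.4,0],[3.6,-0.8,9.5,0.4,0]]'; python3 -m jog '[[0,0,0.2,0,0],[0,0,0.2,0,0],[0,0,0.2,0,0],[0,0,0.2,0,0],[0,0,0.2,0,0]]'; python3 -c "
from h import *
delta((563.2,-101.8,45),85.8)"
```

```text
time: 7.28
tool_pos: [562.9, -102.3, 54.0]
tool_rot: [0.037, 0.999, 0.0, -0.001]
wrist_force: [0.2, 0.6, -0.5]
grip_width: 0.125
time: 7.9
tool_pos: [563.7, -102.4, 53.3]
tool_rot: [0.036, 0.999, -0.0, 0.0]
wrist_force: [-0.1, -0.3, -1.5]
grip_width: 0.129
t 7.9 pos [ 563.7 -102.4   53.3] yaw 85.82 q [-0.3   0.4   1.73  0.    1.01 -1.8 ] F [-0.1 -0.3 -1.5] grip 0.129
delta cm [0.05 0.06 0.83] turn 0.02
```

```bash
python3 -m jog '[[0,0.05,0.2,0,0],[0,0.05,0.4,0,0],[0,0.05,0.6,0,0],[0,0.05,0.7,0,0],[0,0.05,0.75,0,0]]'; python3 -m jog '[[0,0,0.02,0,0],[0,0,0.04,0,0],[0,0,0.06,0,0],[0,0,0.08,0,0],[0,0,0.1,0,0]]'; python3 -c "
from h import *
delta((563.2,-101.8,45),85.8)"
```

```text
time: 8.52
tool_pos: [563.5, -101.9, 45.3]
tool_rot: [0.036, 0.999, 0.0, -0.0]
wrist_force: [0.1, 0.1, -1.2]
grip_width: 0.124
time: 9.15
tool_pos: [563.6, -101.9, 44.9]
tool_rot: [0.036, 0.999, -0.0, 0.0]
wrist_force: [-1.3, -0.0, 4.2]
grip_width: 0.128
t 9.15 pos [ 563.6 -101.9   44.9] yaw 85.82 q [-0.3   0.41  1.74  0.    0.99 -1.8 ] F [-1.3 -0.   4.2] grip 0.128
delta cm [ 0.04  0.01 -0.01] turn 0.02
```

Contact is at TCP z ≈ 45 with about 5 N, as expected. Now I'll slide along the rail under light pressure.

```bash
python3 -m jog '[[0,0,-0.02,0,0],[-0.1,0,-0.02,0,0],[-0.2,0,-0.02,0,0],[-0.3,0,-0.02,0,0],[-0.4,0,-0.02,0,0]]'; python3 -m jog '[[-0.05,0,0,0,0],[-0.1,0,0,0,0],[-0.15,0,0,0,0],[-0.2,0,0,0,0],[-0.25,0,0,0,0]]'; python3 -c "
from h import *
delta((573.2,-102.5,45),85.8)"
```

```text
time: 9.78
tool_pos: [566.3, -102.0, 44.8]
tool_rot: [0.036, 0.999, 0.0, -0.001]
wrist_force: [-2.9, -0.6, 4.9]
grip_width: 0.128
time: 10.4
tool_pos: [569.2, -102.2, 44.7]
tool_rot: [0.036, 0.999, 0.0, -0.001]
wrist_force: [-3.4, -0.3, 4.3]
grip_width: 0.128
t 10.4 pos [ 569.2 -102.2   44.7] yaw 85.83 q [-0.3   0.41  1.73 -0.    1.   -1.8 ] F [-3.4 -0.3  4.3] grip 0.128
delta cm [-0.4   0.   -0.03] turn 0.03
```

```bash
python3 -m jog '[[-0.05,0,0,0,0],[-0.1,0,0,0,0],[-0.15,0,0,0,0],[-0.2,0,0,0,0],[-0.2,0,0,0,0]]'; python3 -c "
from h import *
delta((573.2,-102.5,45),85.8)"; python3 -m jog '[[-0.05,0,0,0,0],[-0.1,0,0,0,0],[-0.15,0,0,0,0],[-0.15,0,0,0,0],[-0.15,0,0,0,0]]'; python3 -c "
from h import *
delta((573.2,-102.5,45),85.8)"
```

```text
time: 11.02
tool_pos: [572.5, -102.6, 44.3]
tool_rot: [0.036, 0.999, 0.0, 0.0]
wrist_force: [-0.5, 0.7, -1.5]
grip_width: 0.126
t 11.03 pos [ 572.5 -102.6   44.3] yaw 85.82 q [-0.3   0.42  1.72  0.    1.   -1.79] F [-0.5  0.7 -1.5] grip 0.126
delta cm [-0.07  0.01 -0.07] turn 0.02
time: 11.65
tool_pos: [573.5, -102.6, 44.6]
tool_rot: [0.036, 0.999, 0.0, 0.0]
wrist_force: [0.4, -0.8, -1.1]
grip_width: 0.124
t 11.65 pos [ 573.5 -102.6   44.6] yaw 85.82 q [-0.3   0.42  1.72  0.    1.   -1.79] F [ 0.4 -0.8 -1.1] grip 0.124
delta cm [ 0.03  0.01 -0.04] turn 0.02
```

Support is lost at x ≈ 573, where vision put the opening. Lowering now.

```bash
python3 -m jog '[[0,0,0.05,0,0],[0,0,0.1,0,0],[0,0,0.15,0,0],[0,0,0.2,0,0],[0,0,0.2,0,0]]'; python3 -c "
from h import *
delta((573.2,-102.5,37.9),85.8)"
```

```text
time: 12.28
tool_pos: [573.5, -102.6, 42.6]
tool_rot: [0.036, 0.999, 0.0, -0.0]
wrist_force: [0.0, -0.8, 0.0]
grip_width: 0.125
t 12.28 pos [ 573.5 -102.6   42.6] yaw 85.82 q [-0.3   0.42  1.72  0.    1.   -1.79] F [ 0.  -0.8  0. ] grip 0.125
delta cm [0.03 0.01 0.47] turn 0.02
```

Free at 2 mm below the strip top. Continuing down to the spring.

```bash
python3 -m jog '[[0,0,0.1,0,0],[0,0,0.2,0,0],[0,0,0.3,0,0],[0,0,0.4,0,0],[0,0,0.45,0,0]]'; python3 -m jog '[[0,0,0.05,0,0],[0,0,0.1,0,0],[0,0,0.15,0,0],[0,0,0.2,0,0],[0,0,0.2,0,0]]'; python3 -c "
from h import *
delta((573.2,-102.5,33.4),85.8)"
```

```text
time: 12.9
tool_pos: [573.5, -102.6, 38.1]
tool_rot: [0.036, 0.999, 0.0, -0.0]
wrist_force: [-0.1, -0.5, -1.4]
grip_width: 0.125
time: 13.52
tool_pos: [573.5, -102.6, 36.3]
tool_rot: [0.036, 0.999, 0.0, 0.0]
wrist_force: [-1.5, 0.6, 3.6]
grip_width: 0.125
t 13.53 pos [ 573.5 -102.6   36.3] yaw 85.82 q [-0.3   0.43  1.73  0.    0.98 -1.79] F [-1.5  0.6  3.6] grip 0.125
delta cm [0.03 0.01 0.29] turn 0.02
```

```bash
python3 -m jog '[[0,0,0.06,0,0],[0,0,0.12,0,0],[0,0,0.18,0,0],[0,0,0.25,0,0],[0,0,0.28,0,0]]'; python3 -c "
from h import *
delta((573.2,-102.5,33.4),85.8)"
```

```text
time: 14.15
tool_pos: [573.5, -102.6, 33.4]
tool_rot: [0.036, 0.999, 0.0, 0.0]
wrist_force: [-1.4, 0.8, 5.3]
grip_width: 0.124
t 14.15 pos [ 573.5 -102.6   33.4] yaw 85.82 q [-0.3   0.43  1.73  0.    0.98 -1.79] F [-1.4  0.8  5.3] grip 0.124
delta cm [ 0.04  0.01 -0.  ] turn 0.02
```

```bash
python3 -m jog '[[0,0,0,3,0],[0,0,0,7,0],[0,0,0,12,0],[0,0,0,17,0],[0,0,0,20,0]]'; python3 -c "
from h import *
print(env.state()['ft_torque']);delta((573.2,-102.5,33.4),-4.2)"
```

```text
time: 14.78
tool_pos: [574.6, -103.1, 33.7]
tool_rot: [0.21, 0.978, -0.0, 0.001]
wrist_force: [-0.7, -0.4, 4.9]
grip_width: 0.126
[-0.02009403  0.05717048  0.02218371]
t 14.78 pos [ 574.6 -103.1   33.7] yaw 65.72 q [-0.3   0.43  1.73 -0.    0.98 -1.44] F [-0.7 -0.4  4.9] grip 0.126
delta cm [ 0.16 -0.01  0.03] turn 69.92
```

```bash
python3 -m jog '[[0,0,0,6,0],[0,0,0,13,0],[0,0,0,20,0],[0,0,0,27,0],[0,0,0,32,0]]'; python3 -c "
from h import *
print(env.state()['ft_torque']);delta((573.2,-102.5,33.4),-4.2)";  python3 -m jog '[[0,0,0,6,0],[0,0,0,13,0],[0,0,0,20,0],[0,0,0,27,0],[0,0,0,32,0]]'; python3 -c "
from h import *
print(env.state()['ft_torque']);delta((573.2,-102.5,33.4),-4.2)"
```

```text
time: 15.4
tool_pos: [574.7, -103.1, 33.8]
tool_rot: [0.472, 0.881, 0.0, 0.001]
wrist_force: [-0.0, -0.8, 4.8]
grip_width: 0.126
[-0.06207682  0.12454981  0.03854055]
t 15.4 pos [ 574.7 -103.1   33.8] yaw 33.65 q [-0.3   0.43  1.73 -0.    0.98 -0.88] F [-0.  -0.8  4.8] grip 0.126
delta cm [ 0.13 -0.09  0.03] turn 37.85
time: 16.02
tool_pos: [574.8, -103.0, 33.8]
tool_rot: [0.697, 0.717, 0.001, 0.001]
wrist_force: [-0.8, -0.3, 5.4]
grip_width: 0.126
[-0.04379797  0.0978819   0.01576453]
t 16.02 pos [ 574.8 -103.    33.8] yaw 1.65 q [-0.3   0.43  1.73  0.    0.98 -0.33] F [-0.8 -0.3  5.4] grip 0.126
delta cm [ 0.06 -0.16  0.04] turn 5.85
```

```bash
python3 -m jog '[[0,0,0,3,0],[0,0,0,5,0],[0,0,0,6,0],[0,0,0,6,0],[0,0,0,6,0]]'; python3 -m jog '[[0,0,-0.03,0,0],[0,0,-0.06,0,0],[0,0,-0.09,0,0],[0,0,-0.1,0,0],[0,0,-0.1,0,0]]';python3 - <<'E'
from h import *
print(env.state()['ft_torque']);delta((573.2,-102.5,33.4),-4.2)
for c in('scene','side','wrist'):snap(c,c+'6')
E
```

```text
time: 16.65
tool_pos: [574.6, -103.0, 33.7]
tool_rot: [0.732, 0.681, 0.001, 0.001]
wrist_force: [2.7, -0.9, 4.2]
grip_width: 0.127
time: 17.27
tool_pos: [573.6, -102.7, 34.3]
tool_rot: [0.732, 0.681, 0.0, 0.0]
wrist_force: [3.8, -1.4, 5.0]
grip_width: 0.124
[-0.30414795 -0.50704963  0.0282542 ]
t 17.27 pos [ 573.6 -102.7   34.3] yaw -4.18 q [-0.3   0.43  1.73  0.    0.98 -0.22] F [ 3.8 -1.4  5. ] grip 0.124
delta cm [ 0.01 -0.04  0.09] turn 0.02
```

View pics/wrist6.png

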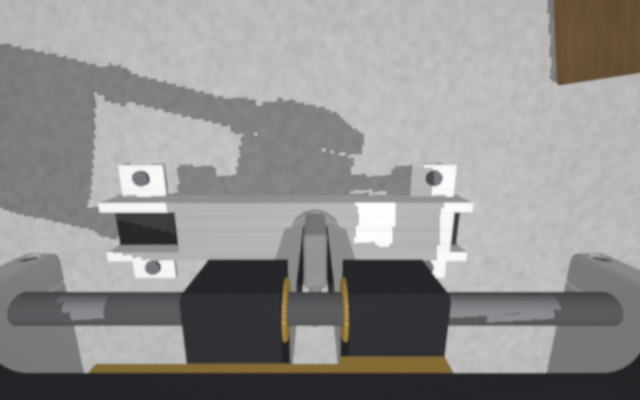

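Crosswise. The wrist view shows the grip tab at about (315,255), across the rail. Releasing gently.

```bash
python3 -m jog '[[0,0.05,0,0,0],[0,0.08,0,0,0],[0,0.08,0,0,14],[0,0.08,0,0,18],[0,0.08,0,0,24]]'; python3 -m jog '[[0,0,0,0,30],[0,0,0,0,35],[0,0,0,0,40],[0,0,0,0,40],[0,0,0,0,40]]';python3 - <<'E'
from h import *
delta((573.2,-102.5,33.4),-4.2)
snap('wrist','w7');snap('side','s7')
E
```

```text
time: 18.05
tool_pos: [572.9, -102.1, 33.5]
tool_rot: [0.732, 0.681, -0.001, -0.001]
wrist_force: [-1.3, 0.1, -0.7]
grip_width: 0.232
time: 18.68
tool_pos: [574.3, -102.7, 34.4]
tool_rot: [0.732, 0.681, 0.0, -0.0]
wrist_force: [-1.1, 0.2, 0.2]
grip_width: 0.4
t 18.68 pos [ 574.3 -102.7   34.4] yaw -4.18 q [-0.3   0.43  1.73  0.    0.98 -0.22] F [-1.1  0.2  0.2] grip 0.4
delta cm [ 0.01 -0.11  0.1 ] turn 0.02
```

View pics/w7.png

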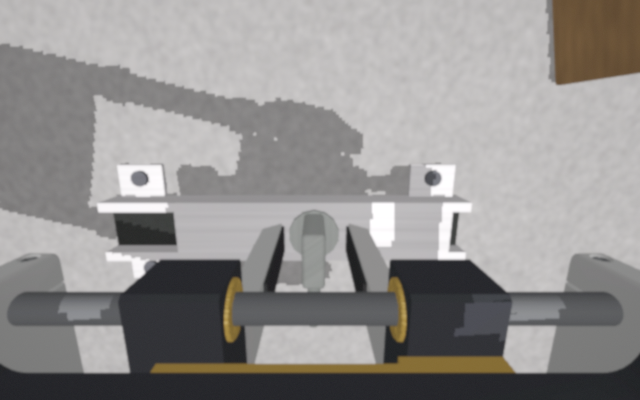

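The hook stands upright at (314,235), clear of both fingers, with the tab across the rail. Retreating straight up.

```bash
python3 -m jog '[[0,0,-1,0,45],[0,0,-3,0,45],[0,0,-6,0,45],[0,0,-9,0,45],[0,0,-12,0,45]]'; python3 -m jog '[[0,0,-2,0,45],[0,0,-3,0,45],[0,0,-3,0,45],[0,0,-3,0,45],[0,0,-3,0,45]]';python3 - <<'E'
from h import *
delta((573.2,-102.5,33.4),-4.2)
snap('wrist','w8');snap('side','s8');snap('scene','c8')
a=cv2.imread('pics/w8.png')[100:260,200:440];cv2.imwrite('pics/z8.png',cv2.resize(a,None,fx=3,fy=3,interpolation=cv2.INTER_CUBIC))
a=cv2.imread('pics/s8.png');cv2.imwrite('pics/z9.png',cv2.resize(a[140:240,270:410],None,fx=5,fy=5,interpolation=cv2.INTER_CUBIC))
E
```

```text
time: 19.4
tool_pos: [574.4, -102.7, 156.1]
tool_rot: [0.732, 0.681, 0.0, 0.0]
wrist_force: [0.3, 0.2, -0.1]
grip_width: 0.448
time: 20.02
tool_pos: [573.7, -102.5, 183.3]
tool_rot: [0.732, 0.681, -0.0, -0.001]
wrist_force: [-0.0, 0.9, -0.5]
grip_width: 0.448
t 20.02 pos [ 573.7 -102.5  183.3] yaw -4.18 q [-0.3   0.3   1.52  0.    1.32 -0.22] F [-0.   0.9 -0.5] grip 0.448
delta cm [-1.000e-02 -2.000e-02  1.499e+01] turn 0.02
```

View pics/z8.png

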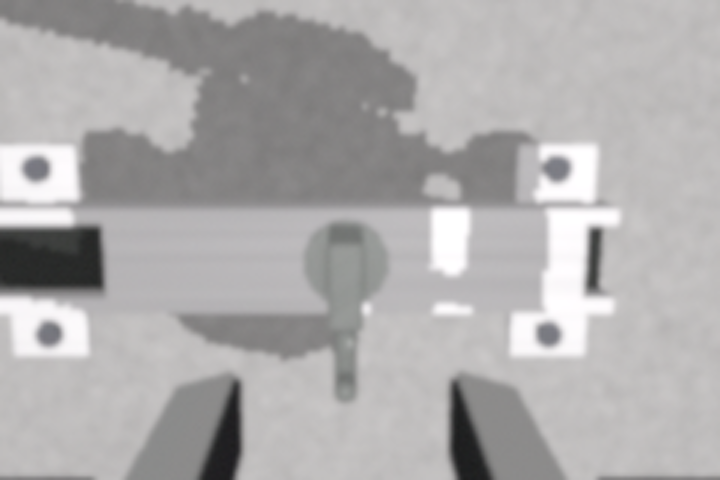

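View pics/z9.png

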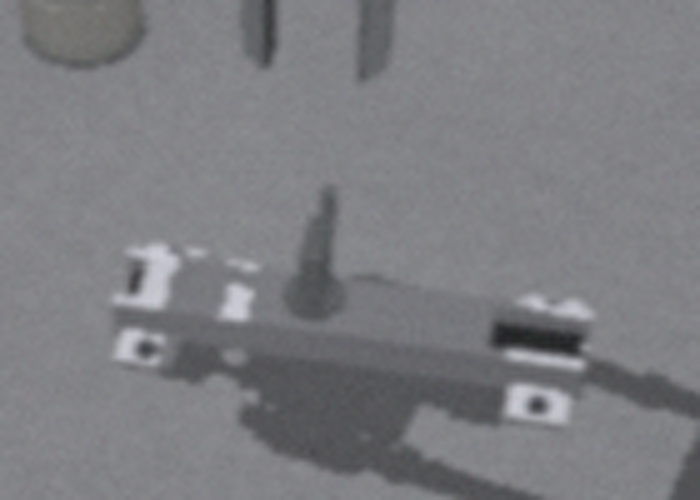

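View pics/c8.png

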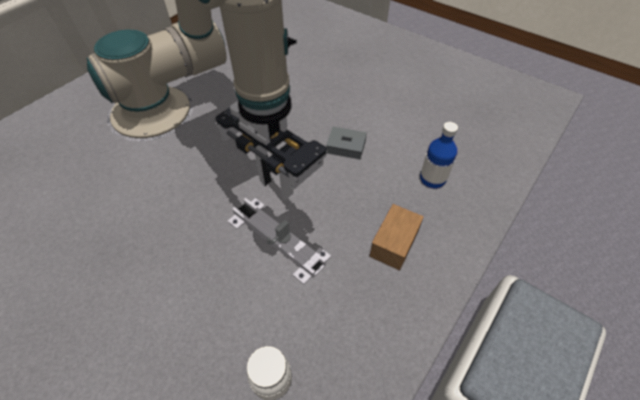

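Run:
```python
from h import *
C=np.load('pics/w8.npz')
P=lambda x,y,z: ray(C,x/3+200-.33,y/3+100-.33,z)
a=P(346.5,243,70);b=P(345.5,329,70)
print('tab top',(a+b)/2,np.linalg.norm(a-b),np.degrees(np.arctan2(*(b-a)[1::-1])),'flange',P(346,263,30))
print('flange width',np.linalg.norm(P(304,263,30)-P(388,263,30)))
```

```text
tab top [ 574.6403848  -101.35236398   70.        ] 28.650370442609773 -94.87973755495082 flange [ 574.53790136 -101.70831772   30.        ]
flange width 30.80467458472219
```

```bash
python3 -c "
from h import *
print(env.close_job())"
```

```text
the job is handed in; nothing more can be done
None
```

The hook is locked upright in the rail with its foot crosswise, and I handed the job in at about 20 s.

- **What I did:** I lifted the hook out of the stand and slid its foot about 10 mm along the strip at roughly 5 to 6 N (a touch over the 2 to 5 N suggested). It lost support at x ≈ 573 mm, where the cameras had put the opening. I lowered it lengthwise, pressed it to about 10.5 mm against the spring and twisted it a quarter turn. Then I eased off, opened the fingers and backed straight up.
- **Forces:** the highest wrist reading was about 6.5 N, a 3.8 N sideways load just before release. These were read only at the end of each move, so brief peaks between readings were not seen.
- **Last checks:**
  - Tab top and flange centres agree within 0.4 mm, so the hook is upright.
  - The tab points to −94.9°, against −94.2° for exactly crosswise.
  - The 12 mm locked height was not measured directly.
  - The gripper was clear by about 90 mm. The bottle, carton and jar look unmoved in the last scene picture.
- **Failures:** no check failed or disagreed.

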